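# Pack the tea tray and close the row with its stop

### The arm

A 7-joint arm with a two-finger parallel gripper is mounted at the origin on the work surface. World frame = base frame: x ahead of the robot, y to its left, z up, the work surface at z = 0. Lengths are in m, angles in rad, forces in N, time in s.
With the tool pointing down it reaches from about 0.425 to 0.975 m from the base axis. Payload 16.7 kg.
Tool frame: the origin (TCP) lies at the very end of the fingers, on their centre line; the grasp point (between the pads) lies 19 mm behind it; x points along the fingers, z is the direction in which the jaws open and shut, and the axes are right-handed (so a half turn about x gives the same grasp; the last joint's range is limited). The gripper opens to 85 mm and grips with 20 to 120 N. Pads are 22 mm wide; open, the fingers measure 114 mm over their backs; the gripper's body (76 mm by 85 mm) begins 54 mm behind the grasp point. The pads swing forward as they close: fully open they stand 13 mm farther back than shut.
Start: joints at [-1.45, 0.426, 0.074, 1.606, -0.034, 1.111, -0.067], TCP at [0.181, 0.65, 0.231] pointing down, gripper open.
Joint ranges: [-2.85, 2.85], [-0.5, 2.14], [-1.23, 1.37], [0.21, 2.46], [-1.02, 4.16], [0.16, 2.05], [-2.73, 2.73]. Speed limits (rad/s): [1.89, 1.89, 2.39, 2.39, 3.01, 3.01, 3.01].

### API

Orientations are given as [roll, pitch, yaw] about the fixed x, y, z axes, in that order (R = Rz(yaw) Ry(pitch) Rx(roll)).
In Python, from plant import ctrl gives the robot as it stands. The module is installed in compiled form; this text tells all that it offers.
- The arm moves only by the tool arm_command, never from a script. Its argument "motion" is a list of rows, each a list of 2 entries, a list of its own where there are three numbers: the shift along the tool's x, y, z in mm, then the turn about the tool's x in rad. A call has 1 to 20 rows; each row is the pose to reach, as a shift and turn from the pose commanded when the call began, along the tool's axes at that moment; what a row does not reach only later rows make up. A row lasts 1/8 s, in which the tool goes at most 62.5 mm and 10.7 degrees, less where a joint would pass 70% of its speed; a pose out of reach is approached as far as the arm can. A call with a gripper value outside its range is refused whole. "fingers" is the closure, from 0 (fully open) to 1 (shut), set as the call begins (left out, the last holds). The fingers move at their own pace and stop on an object; "squeeze" is the grip in N (left out, the last holds). Time passes only in rows, so rows that repeat a pose let the fingers close. It gives the time, the measured TCP pose, the force and the opening at its end, in the units of the state.
- ctrl.state(): the state, without advancing time (a new reading comes with each control period).
- ctrl.capture(name): name is "scene" or "side" or "wrist"; returns a dict with "frame" (400x640x3 uint8, red, green, blue), "depth" (400x640 float32, m along the optical axis (not along the pixel's ray), 0 where there is no reading), "fx", "fy", "cx", "cy" (pixels), "rvec" (rotation vector, rad) and "tvec" (3), from world to camera coordinates, as OpenCV has them; the wrist camera has in their place "tool_from_camera" (4x4, takes a point from camera to tool coordinates, whose origin is the TCP and whose axes are the tool frame's). Camera axes: x right, y down, z forward; pixel columns grow to the right and rows downward; lengths in m; the calibration is good to about 2 mm. The wrist camera is an equidistant fisheye: a pixel r from the principal point sees the ray r / f radians off the axis. A picture is of the moment at which its call begins: read the wrist's pose just before it.
- ctrl.job_done(): hands the job in, once; it reports no verdict.
Trained networks look in a picture, given as the dict that the camera call returned (one of the last four; its "shot" number tells which), for a name from the list of things; names that differ only in an ending like _2 or _b are one class to them, and where a whole thing is asked for, a point or a joint stands for the part that bears it (a point fixed in the world has none). Each returns a list of dicts, best first, with "score" (0 to 1); they miss things now and then, are a little off and sometimes report something else, mostly with a low value. They report only what shows in the picture. A call takes as long as a camera call. They do not tell look-alikes from the thing itself.
- ctrl.look_for(picture, target): "bbox" ([left, top, right, bottom] in pixels, round what is visible of it).
The state is a dict: "time_s": time; "joint_positions": joint angles; "qvel": joint speeds; "tau": joint torques, N m; "tool_pos": TCP position; "tool_rot": TCP orientation; "ft_force": force on the tool from outside, world axes, zero at the start; "moment": the same for the moment, N m; "gripper_width": opening from 0.0 (shut) to 1.0 (fully open).
Only numpy, scipy, OpenCV 4.12 (cv2) and the standard library are available. Lean on these libraries where they do the work, as an engineer would, in place of code of your own. Each camera call takes 0.05 s, during which the arm holds its last target. There are 200 camera calls.

### The job

Pack the bamboo tray that has the sliding stop: stand the three green tea tins in its deep bay like books, broad faces together, the tallest against the fixed end wall and stepping down to the shortest nearest the stop, then push the stop up until the row is snug with no gaps. Lay the bamboo scoop lengthwise, open side up, in the shallow channel beside them. Leave the red tins, the steel spoon and the clamp-top jar where they are.

Things in the scene. Friction and masses are not known exactly. Their poses are not given: they have to be found in the camera images.
- tray: Fixed bamboo tray with the sliding stop, 154 (x) x 230 (y) mm, rim 32 high, walls 7. Origin: underside centre, z up. A divider along y parts it. -x side: deep tin bay, 68 wide, centred x = -36, floor at z = 6; its fixed end wall is at +y (inner face y = +108). +x side: shallow scoop channel, 66 wide, centred x = +37, raised floor at z = 20. Both run from y = -108 to +108.
- stop: Dark walnut end stop in the bay: upright board 62 mm wide, 10 thick, 66 high, its face to the tray's +y; behind it a grip fin 14 thick (along tray x), 62 high, 10 to 52 behind the face. Origin: bottom centre of the face, at bay floor level; axes as the tray's. Slides only along tray y, friction about 1.5 N, stays put. Face 125 to 152 mm from the end wall at first; can go to 77.
- tin_tall: Dark green tea tin standing upright, a rectangular box 120 mm tall with a flat bamboo lid (top 16 mm) that bears a label of the tin's colour; 50 mm wide along its x, 30 mm thick along its y; origin at the centre of its underside, z up. About 150 g. Belongs in the tray.
- tin_mid: Middle green tea tin standing upright, a rectangular box 105 mm tall with a flat bamboo lid (top 16 mm) that bears a label of the tin's colour; 50 mm wide along its x, 30 mm thick along its y; origin at the centre of its underside, z up. About 130 g. Belongs in the tray.
- tin_short: Pale green tea tin standing upright, a rectangular box 90 mm tall with a flat bamboo lid (top 16 mm) that bears a label of the tin's colour; 50 mm wide along its x, 30 mm thick along its y; origin at the centre of its underside, z up. About 110 g. Belongs in the tray.
- scoop: Bamboo tea scoop lying open side up, 150 mm long along its x, about 30 g: a straight handle 12 mm wide and 12 mm thick from x = -75 to +25 mm, then a trough-shaped head 28 mm wide and 14 mm high to x = +75 mm. Origin: underside, mid-length (on the handle), z up. Belongs in the tray.
- red_tall: Dark red tea tin standing upright, a rectangular box 120 mm tall with a flat bamboo lid (top 16 mm) that bears a label of the tin's colour; 50 mm wide along its x, 30 mm thick along its y; origin at the centre of its underside, z up. Look-alike; stays where it is.
- red_short: Bright red tea tin standing upright, a rectangular box 90 mm tall with a flat bamboo lid (top 16 mm) that bears a label of the tin's colour; 50 mm wide along its x, 30 mm thick along its y; origin at the centre of its underside, z up. Look-alike; stays where it is.
- spoon: Steel tea spoon lying flat, 138 mm long along its x, handle 11 mm wide and 10 mm thick, round bowl 42 mm across and 14 mm high at +x. Origin: underside, on the handle near mid-length. Look-alike of the scoop; stays where it is.
- jar: Frosted glass jar with an orange seal and a wire clamp-top lid, 68 mm diameter (80 mm over the clamp), 104 mm tall; origin at the centre of its underside. Stays where it is.
There are look-alikes about, which are no part of the job. Leave any purple look-alike of the tin_mid alone. Leave any turquoise look-alike of the scoop alone.

How it is judged:
By the outcome, as a careful person would: the job done as asked, in the order asked, and still so for the second after the job is handed in, with the robot touching nothing.
It also fails if it takes over 115 s, if anything falls off the work surface, if the arm or the gripper's body presses on something with over 40 N, if the wrist force passes 120 N, or if a joint passes its speed limit or range.

## Working session

There is one attempt and no reset: what is moved stays moved. The work goes in short steps, Python scripts to look and compute and a tool call to move; the robot and the scene stay as the last step left them, time stands still between calls to the robot, and variables do not carry over. Pictures are saved under pics/ and viewed, about 12 in all and at most 16, crops included, and the job is handed in when it is done.

Besides the shell and the picture viewer there is one more tool, called after "Emit:" by a JSON object that holds its "name" and its "arguments". arm_command: Moves the arm, as the interface text tells. Its arguments: {"type":"object","properties":{"motion":{"type":"array","items":{"type":"array"}},"fingers":{"type":"number"},"squeeze":{"type":"number"}},"required":["motion"]}

```bash
mkdir -p pics; cat > h.py <<'E'
import numpy as np, cv2
from plant import ctrl
from scipy.spatial.transform import Rotation as Ro
def cap(n):
    s=ctrl.state(); c=ctrl.capture(n); c['st']=s; return c
def save(c,name): cv2.imwrite('pics/'+name+'.png',c['frame'][:,:,::-1])
def world(c):
    d=c['depth']; v,u=np.mgrid[0:d.shape[0],0:d.shape[1]]
    P=np.stack([(u-c['cx'])/c['fx']*d,(v-c['cy'])/c['fy']*d,d],-1)
    R=Ro.from_rotvec(np.ravel(c['rvec'])).as_matrix()
    W=(P-np.ravel(c['tvec']))@R; W[d==0]=np.nan
    return W
E
python3 - <<'E'
from h import *
print(ctrl.state())
for n in ['scene','side']:
    c=cap(n); save(c,n+'0'); np.savez(n+'0.npz',frame=c['frame'],W=world(c))
    print(n,c['tvec'],c['rvec'],c['fx'])
    for t in ['tray','stop','tin_tall','tin_mid','tin_short','scoop','red_tall','red_short','spoon','jar']:
        print(t,[(np.round(r['bbox']).tolist(),round(r['score'],2)) for r in ctrl.look_for(c,t)[:4]])
E
```

```text
{'time_s': 0.0, 'joint_positions': array([-1.44947319,  0.42671987,  0.07384047,  1.60664344, -0.03407096,
        1.11080751, -0.06704901]), 'qvel': array([-2.42624932e-04, -8.01902240e-04,  4.08562705e-04, -2.21183321e-04,
       -2.51352418e-04,  1.05575424e-03, -1.02975188e-05]), 'tau': array([ 1.33810154e-04, -9.49840236e+01,  3.76079723e+00, -4.63516080e+01,
        1.91936799e-02,  1.00179450e-02, -4.81902100e-05]), 'tool_pos': array([0.1804965 , 0.64997386, 0.23060232]), 'tool_rot': array([-3.05164397,  1.56947687, -1.75163017]), 'ft_force': array([-1.50392227, -0.2038858 , -0.00981014]), 'moment': array([ 0.03020689,  0.01416909, -0.0148287 ]), 'gripper_width': 0.9978830349583911}
scene [-0.24845077 -0.35118463  1.43221861] [ 2.2330575   1.45864838 -0.40478563] 435.0582060534163
tray [([329.0, 191.0, 438.0, 275.0], 0.92)]
stop [([340.0, 209.0, 371.0, 244.0], 0.61)]
tin_tall [([223.0, 195.0, 243.0, 232.0], 0.73), ([383.0, 144.0, 413.0, 183.0], 0.18)]
tin_mid [([277.0, 144.0, 297.0, 187.0], 0.93), ([259.0, 177.0, 288.0, 214.0], 0.76)]
tin_short [([176.0, 213.0, 202.0, 245.0], 
[... 176 characters left out ...]
], 0.81)]
spoon [([150.0, 268.0, 174.0, 316.0], 0.94), ([342.0, 213.0, 372.0, 243.0], 0.43)]
jar [([381.0, 142.0, 410.0, 183.0], 0.56)]
side [-0.43942438  0.16068482  1.43904785] [ 2.14996935 -0.36981142  0.22142548] 513.5352248548388
tray [([314.0, 162.0, 384.0, 217.0], 0.97)]
stop [([333.0, 178.0, 356.0, 200.0], 0.74)]
tin_tall [([322.0, 231.0, 344.0, 265.0], 0.67)]
tin_mid [([306.0, 210.0, 324.0, 246.0], 0.74), ([270.0, 200.0, 290.0, 235.0], 0.57)]
tin_short []
scoop [([298.0, 151.0, 321.0, 164.0], 0.68), ([242.0, 148.0, 277.0, 161.0], 0.56)]
red_tall [([290.0, 184.0, 309.0, 221.0], 0.68)]
red_short [([281.0, 173.0, 299.0, 201.0], 0.64)]
spoon [([378.0, 303.0, 432.0, 318.0], 0.68)]
jar []
```

View pics/scene0.png

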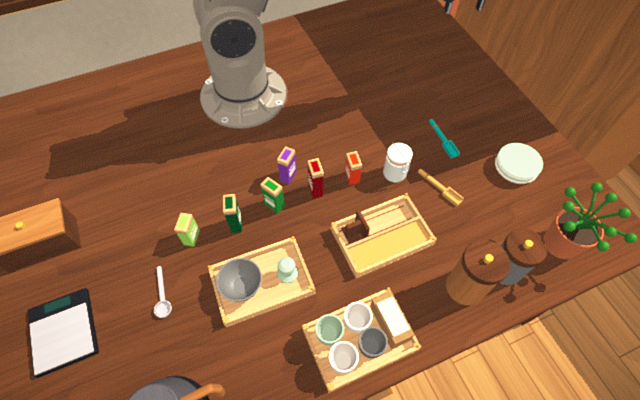

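View pics/side0.png

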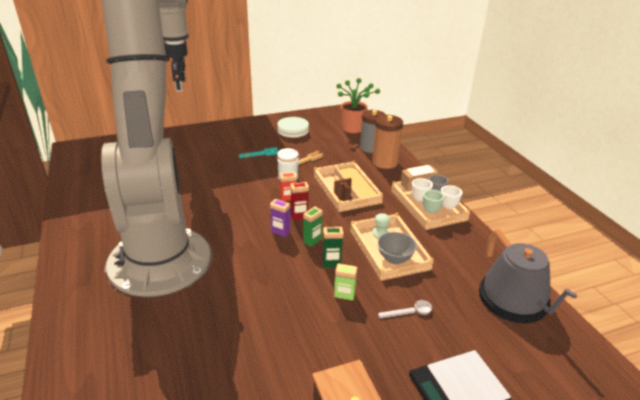

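The scene picture shows the tins in a row. The pale green short tin is at (187,230), the dark green tall tin at (233,213) and the mid green tin at (273,195). The purple look-alike is at (287,165), and the reds are at (316,178) and (353,168). The bamboo scoop is at (441,188), with the turquoise one at (444,139). The tray with the walnut stop is at (383,235). I'll use the three green tins and the bamboo-coloured scoop, and confirm them in one crop.

```bash
cat > m.py <<'E'
from h import *
D=np.load('scene0.npz'); W=D['W']; F=D['frame']
def box(b,z0,z1,name):
    l,t,r,bb=b; w=W[t:bb,l:r].reshape(-1,3); k=(w[:,2]>z0)&(w[:,2]<z1); p=w[k]
    rc=cv2.minAreaRect((p[:,:2]*1000).astype(np.float32))
    print(name,len(p),np.round(np.nanmedian(p,0),3),'rect',np.round(rc[0],1),np.round(rc[1],1),round(rc[2],1),'zmax',np.nanmax(w[:,2]).round(3))
box((170,208,207,250),.082,.1,'short'); box((217,190,248,237),.112,.13,'tall'); box((255,172,284,216),.097,.115,'mid')
box((274,144,300,187),.097,.115,'purple');box((302,155,327,200),.112,.13,'redtall');box((342,150,364,186),.082,.1,'redshort')
box((381,142,415,185),.09,.12,'jar');box((415,165,468,210),.006,.03,'scoop');box((148,262,178,320),.006,.03,'spoon')
box((325,188,442,278),.024,.036,'trayrim');box((338,205,375,246),.055,.09,'stop')
box((205,235,320,325),.02,.2,'tray2')
im=cv2.resize(F[110:290,150:480],None,fx=2.4,fy=2.4,interpolation=cv2.INTER_CUBIC)
cv2.imwrite('pics/crop1.png',im[:,:,::-1])
E
python3 m.py
```

```text
short 221 [ 0.442 -0.291  0.088] rect [ 440.7 -290.9] [30.3 50.9] 58.3 zmax 0.094
tall 218 [ 0.453 -0.168  0.118] rect [ 451.8 -168.3] [30.7 51.8] 73.1 zmax 0.122
mid 199 [ 0.438 -0.052  0.103] rect [436.8 -52.6] [51.6 31. ] 28.6 zmax 0.108
purple 207 [0.365 0.016 0.102] rect [391.3  -4.8] [ 33.9 133.2] 51.7 zmax 0.108
redtall 193 [0.44  0.072 0.118] rect [438.8  73. ] [30.7 51.6] 81.3 zmax 0.122
redshort 174 [0.44  0.186 0.087] rect [439.4 187.5] [30.4 50.6] 80.1 zmax 0.093
jar 419 [0.477 0.306 0.097] rect [475.3 308.2] [66.2 67.4] 66.8 zmax 0.104
scoop 213 [0.584 0.4   0.01 ] rect [596.4 382.6] [130.  150.9] 53.7 zmax 0.033
spoon 186 [ 0.567 -0.398  0.009] rect [ 560.  -406.7] [132.8  41.3] 0.9 zmax 0.015
trayrim 1100 [0.645 0.166 0.029] rect [643.3 176.4] [156.3 231.5] 0.4 zmax 0.073
stop 210 [0.61  0.127 0.066] rect [607.3 111.2] [52.  61.3] 88.4 zmax 0.073
tray2 2482 [ 0.63  -0.183  0.031] rect [ 681.3 -162.5] [230.4 250.3] 87.5 zmax 0.088
```

View pics/crop1.png

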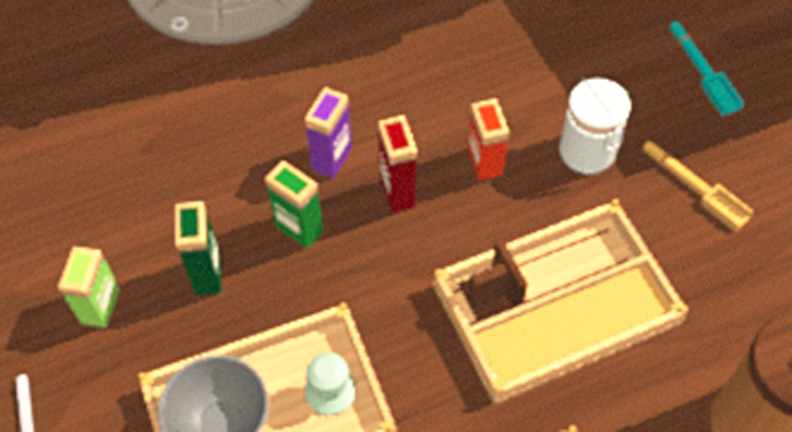

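The crop confirms my picks: pale green short tin at (90,285), dark green tall at (197,245), mid green at (297,200) and the bamboo scoop at (700,190). The purple, red and turquoise look-alikes are separate. I'll start with the tall tin.

```bash
cat > go.py <<'E'
from h import *
import sys
# args: triples x,y,z[,jawdeg] in mm; prints rows relative to the current pose
s=ctrl.state(); R=Ro.from_euler('xyz',s['tool_rot']).as_matrix(); p=s['tool_pos']
print('t',round(s['time_s'],2),'p',(p*1000).round(1),'jaw',np.degrees(np.arctan2(R[1,2],R[0,2])).round(1),'down',R[:,0].round(3),'w',round(s['gripper_width'],3),'q',s['joint_positions'].round(2),'F',s['ft_force'].round(1))
for a in sys.argv[1:]:
    v=[float(i) for i in a.split(',')]
    sh=R.T@(np.array(v[:3])/1000-p)*1000
    th=0
    if len(v)>3:
        f=np.radians(v[3]); d=R.T@np.array([np.cos(f),np.sin(f),0]); th=np.arctan2(-d[1],d[2]); th=(th+np.pi/2)%np.pi-np.pi/2
    print(a,'->',sh.round(0).tolist(),round(th,2))
E
python3 go.py 520,350,250,-16.9 560,0,250,-16.9 452,-168,250,-16.9 452,-168,190,-16.9
```

```text
t 1.1 p [180.5 650.4 231.3] jaw 74.5 down [-0. -0. -1.] w 1.0 q [-1.45  0.43  0.07  1.61 -0.03  1.11 -0.07] F [ 0.7 -0.4 -0.5]
520,350,250,-16.9 -> [-19.0, -407.0, -199.0] -1.55
560,0,250,-16.9 -> [-19.0, -540.0, -525.0] -1.55
452,-168,250,-16.9 -> [-19.0, -480.0, -716.0] -1.55
452,-168,190,-16.9 -> [41.0, -480.0, -716.0] -1.55
```

Emit:
{"name": "arm_command", "arguments": {"motion": [[[-19,-200,-100],0.2],[[-19,-407,-199],0.6],[[-19,-407,-199],0.6],[[-19,-407,-199],0.6],[[-19,-407,-199],0.6],[[-19,-407,-199],0.8],[[-19,-407,-199],0.8],[[-19,-540,-525],1.2],[[-19,-540,-525],1.2],[[-19,-540,-525],1.2],[[-19,-540,-525],1.59],[[-19,-540,-525],1.59],[[-19,-540,-525],1.59],[[-19,-480,-716],1.59],[[-19,-480,-716],1.59],[[-19,-480,-716],1.59],[[-19,-480,-716],1.59],[[-19,-480,-716],1.59],[[-19,-480,-716],1.59],[[-19,-480,-716],1.59]], "fingers": 0, "squeeze": 40}}

```text
time_s: 3.6
tool_pos: [0.4522, -0.1669, 0.2502]
tool_rot: [-2.037, 1.57, -2.325]
ft_force: [0.2, -0.8, 0.4]
gripper_width: 0.998
```

```bash
python3 go.py 452,-168,250,-16.9 452,-168,190,-16.9 452,-168,76,-16.9; python3 -c "
from h import *
c=cap('wrist'); save(c,'w1')"
```

```text
t 3.6 p [ 452.2 -166.9  250.2] jaw -16.5 down [-0. -0. -1.] w 0.998 q [-0.51  0.09  0.79  2.04 -0.07  1.04  0.03] F [ 0.2 -0.8  0.4]
452,-168,250,-16.9 -> [0.0, -1.0, 0.0] 0.01
452,-168,190,-16.9 -> [60.0, -1.0, 0.0] 0.01
452,-168,76,-16.9 -> [174.0, -1.0, 0.0] 0.01
```

View pics/w1.png

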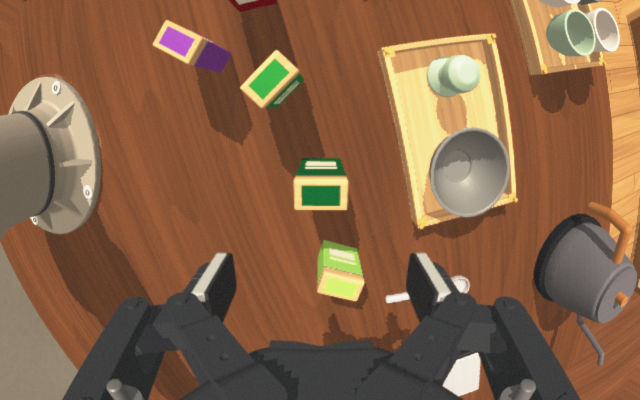

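The wrist view shows the tall tin at (320,190), square to the jaws and centred between the fingers. I'll descend and grip.

Emit:
{"name": "arm_command", "arguments": {"motion": [[[60,-1,0],0.01],[[110,-1,0],0.01],[[150,-1,0],0.01],[[174,-1,0],0.01],[[174,-1,0],0.01],[[174,-1,0],0.01]]}}

```text
time_s: 4.4
tool_pos: [0.4518, -0.169, 0.0771]
tool_rot: [-0.167, 1.57, -0.467]
ft_force: [-0.8, -0.5, 1.2]
gripper_width: 0.997
```

Emit:
{"name": "arm_command", "arguments": {"motion": [[[0,0,0],0],[[0,0,0],0],[[0,0,0],0],[[0,0,0],0],[[0,0,0],0],[[0,0,0],0],[[0,0,0],0],[[0,0,0],0]], "fingers": 1, "squeeze": 40}}

```text
time_s: 5.4
tool_pos: [0.4517, -0.1688, 0.0771]
tool_rot: [0.666, 1.569, 0.366]
ft_force: [-2.7, 2.6, 11.8]
gripper_width: 0.578
```

```bash
python3 go.py 452,-168,250,0 560,0,250,0 607,267,250,0 607,267,200,0; python3 -c "
from h import *
c=cap('scene'); save(c,'s1')
np.savez('scene1.npz',frame=c['frame'],W=world(c))
W=world(c)
# tray: rim walls by rows. outer/inner edges
P=W[185:285,320:445].reshape(-1,3)
for lo,hi,n in[(.027,.036,'rim'),(.068,.078,'stoptop'),(.003,.010,'bay'),(.017,.023,'chan')]:
    q=P[(P[:,2]>lo)&(P[:,2]<hi)&(P[:,0]>.55)&(P[:,0]<.74)&(P[:,1]>.05)&(P[:,1]<.31)]
    print(n,len(q),np.percentile(q,[1,50,99],axis=0).round(3).tolist(), cv2.minAreaRect((q[:,:2]*1000).astype(np.float32)))
"
```

```text
t 5.4 p [ 451.7 -168.8   77.1] jaw -17.2 down [ 0.001  0.    -1.   ] w 0.578 q [-0.33  0.4   0.67  2.19 -0.4   0.67  0.32] F [-2.7  2.6 11.8]
452,-168,250,0 -> [-173.0, 1.0, 0.0] -0.3
560,0,250,0 -> [-173.0, 193.0, 54.0] -0.3
607,267,250,0 -> [-172.0, 462.0, 20.0] -0.3
607,267,200,0 -> [-122.0, 462.0, 20.0] -0.3
rim 885 [[0.566, 0.062, 0.027], [0.645, 0.164, 0.03], [0.72, 0.29, 0.034]] ((643.5226440429688, 176.60842895507812), (154.88221740722656, 231.37423706054688), 0.1934572011232376)
stoptop 69 [[0.58, 0.092, 0.068], [0.612, 0.131, 0.07], [0.638, 0.136, 0.074]] ((606.000732421875, 125.97341918945312), (53.06013107299805, 49.390647888183594), 55.202362060546875)
bay 896 [[0.572, 0.061, 0.003], [0.607, 0.196, 0.005], [0.721, 0.285, 0.01]] ((654.7608642578125, 185.04440307617188), (167.08453369140625, 248.47210693359375), 0.36623382568359375)
chan 1364 [[0.572, 0.061, 0.017], [0.676, 0.178, 0.019], [0.72, 0.285, 0.023]] ((646.135009765625, 173.26754760742188), (149.87899780273438, 225.72900390625), 0.6891646981239319)
```

Emit:
{"name": "arm_command", "arguments": {"motion": [[[-60,0,0],0],[[-120,0,0],0],[[-172,1,0],-0.1],[[-172,60,20],-0.2],[[-172,120,35],-0.3],[[-172,193,54],-0.3],[[-172,193,54],-0.3],[[-172,260,45],-0.3],[[-172,320,38],-0.3],[[-172,380,30],-0.3],[[-172,440,22],-0.3],[[-172,462,20],-0.3],[[-172,462,20],-0.3],[[-172,462,20],-0.3],[[-172,462,20],-0.3],[[-172,462,20],-0.3],[[-172,462,20],-0.3]]}}

```text
time_s: 7.58
tool_pos: [0.6069, 0.2661, 0.2485]
tool_rot: [1.151, 1.571, 1.15]
ft_force: [-0.9, 0.8, -1.4]
gripper_width: 0.577
```

```bash
python3 go.py 607,267,150,0 607,267,84,0; python3 -c "
from h import *
c=cap('wrist'); save(c,'w2')"
```

```text
t 7.58 p [606.9 266.1 248.5] jaw -0.0 down [ 0.  0. -1.] w 0.577 q [-0.94  0.44  0.6   1.64 -0.27  1.14 -0.28] F [-0.9  0.8 -1.4]
607,267,150,0 -> [98.0, 1.0, 0.0] -0.0
607,267,84,0 -> [164.0, 1.0, 0.0] -0.0
```

View pics/w2.png

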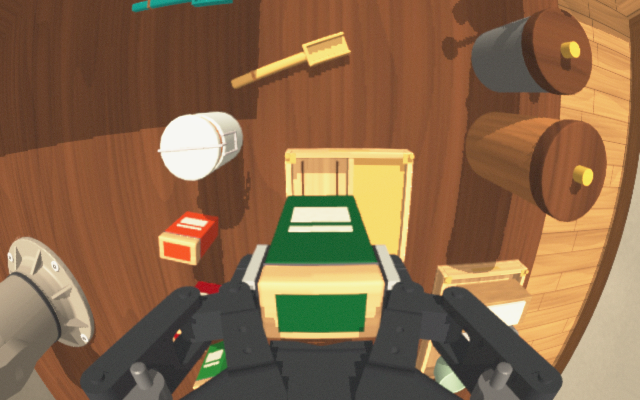

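The tall tin is held square at (320,290), with the jar well clear at (200,145). I'll lower it into the bay.

Emit:
{"name": "arm_command", "arguments": {"motion": [[[50,1,0],0],[[100,1,0],0],[[135,1,0],0],[[150,1,0],0],[[158,1,0],0],[[163,1,0],0],[[164,1,0],0],[[164,1,0],0]]}}

```text
time_s: 8.62
tool_pos: [0.6072, 0.2677, 0.085]
tool_rot: [0.564, 1.57, 0.563]
ft_force: [-0.3, -0.5, -0.3]
gripper_width: 0.579
```

```bash
python3 go.py 607,267,84,0
```

```text
t 8.62 p [607.2 267.7  85. ] jaw -0.0 down [ 0.001  0.    -1.   ] w 0.579 q [-0.88  0.61  0.51  1.77 -0.38  0.86 -0.19] F [-0.3 -0.5 -0.3]
607,267,84,0 -> [1.0, -1.0, -0.0] -0.0
```

Emit:
{"name": "arm_command", "arguments": {"motion": [[[2,0,0],0],[[2,0,0],0],[[2,0,0],0],[[2,0,0],0]]}}

```text
time_s: 9.12
tool_pos: [0.6073, 0.2678, 0.0832]
tool_rot: [0.783, 1.57, 0.783]
ft_force: [-2.3, -0.6, 8.2]
gripper_width: 0.581
```

Emit:
{"name": "arm_command", "arguments": {"motion": [[[0,0,0],0],[[0,0,0],0],[[0,0,0],0],[[0,0,0],0],[[0,0,0],0],[[-50,0,0],0],[[-110,0,0],0],[[-160,0,0],0],[[-160,0,0],0],[[-160,0,0],0]], "fingers": 0}}

```text
time_s: 10.38
tool_pos: [0.6066, 0.2676, 0.2418]
tool_rot: [3.044, 1.57, 3.044]
ft_force: [-0.5, 0.2, -1.0]
gripper_width: 1.002
```

```bash
python3 go.py 560,100,240,28.6 437,-53,240,28.6 437,-53,160,28.6 437,-53,61,28.6; python3 -c "
from h import *
c=cap('wrist'); save(c,'w3')"
```

```text
t 10.38 p [606.6 267.6 241.8] jaw 0.0 down [-0.  0. -1.] w 1.002 q [-0.95  0.45  0.6   1.65 -0.28  1.13 -0.27] F [-0.5  0.2 -1. ]
560,100,240,28.6 -> [2.0, -168.0, -47.0] -0.5
437,-53,240,28.6 -> [2.0, -321.0, -170.0] -0.5
437,-53,160,28.6 -> [82.0, -321.0, -170.0] -0.5
437,-53,61,28.6 -> [181.0, -321.0, -170.0] -0.5
```

View pics/w3.png

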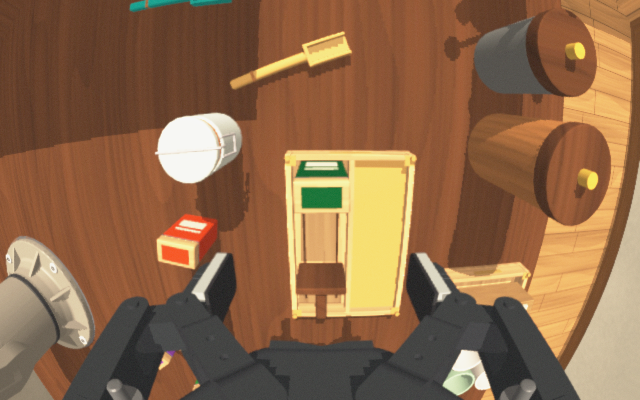

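The tall tin stands at the end wall at (322,190), with the stop at (320,280). The mid tin is next.

Emit:
{"name": "arm_command", "arguments": {"motion": [[[2,-60,-20],-0.1],[[2,-120,-30],-0.2],[[2,-168,-47],-0.3],[[2,-220,-90],-0.4],[[2,-270,-130],-0.5],[[2,-321,-170],-0.5],[[2,-321,-170],-0.5],[[2,-321,-170],-0.5],[[2,-321,-170],-0.5],[[2,-321,-170],-0.5],[[2,-321,-170],-0.5],[[2,-321,-170],-0.5]]}}

```text
time_s: 11.92
tool_pos: [0.437, -0.0532, 0.2402]
tool_rot: [-2.87, 1.57, -2.37]
ft_force: [-0.0, -0.4, 0.3]
gripper_width: 1.0
```

```bash
python3 go.py 437,-53,160,28.6 437,-53,61,28.6
```

```text
t 11.93 p [437.  -53.2 240.2] jaw 28.7 down [-0. -0. -1.] w 1.0 q [-0.67 -0.    0.66  2.12  0.    1.02  0.49] F [-0.  -0.4  0.3]
437,-53,160,28.6 -> [80.0, 0.0, 0.0] 0.0
437,-53,61,28.6 -> [179.0, 0.0, 0.0] 0.0
```

Emit:
{"name": "arm_command", "arguments": {"motion": [[[60,0,0],0],[[110,0,0],0],[[150,0,0],0],[[179,0,0],0],[[179,0,0],0],[[179,0,0],0],[[179,0,0],0]]}}

```text
time_s: 12.8
tool_pos: [0.4377, -0.0533, 0.0625]
tool_rot: [-0.198, 1.569, 0.302]
ft_force: [-1.0, 0.2, 0.1]
gripper_width: 1.0
```

Emit:
{"name": "arm_command", "arguments": {"motion": [[[0,0,0],0],[[0,0,0],0],[[0,0,0],0],[[0,0,0],0],[[0,0,0],0],[[0,0,0],0],[[0,0,0],0],[[0,0,0],0]], "fingers": 1}}

```text
time_s: 13.8
tool_pos: [0.4371, -0.0535, 0.0617]
tool_rot: [0.044, 1.57, 0.544]
ft_force: [-3.0, -0.6, 10.3]
gripper_width: 0.582
```

```bash
python3 go.py 437,-53,240,28.6 560,100,240,0 607,235,240,0
```

```text
t 13.8 p [437.1 -53.5  61.7] jaw 28.6 down [ 0.  0. -1.] w 0.582 q [-0.52  0.35  0.58  2.29 -0.35  0.59  0.83] F [-3.  -0.6 10.3]
437,-53,240,28.6 -> [-178.0, 0.0, 0.0] 0.0
560,100,240,0 -> [-178.0, 76.0, 182.0] 0.5
607,235,240,0 -> [-178.0, 172.0, 287.0] 0.5
```

Emit:
{"name": "arm_command", "arguments": {"motion": [[[-60,0,0],0],[[-120,0,0],0],[[-178,0,0],0.1],[[-178,20,50],0.2],[[-178,45,105],0.3],[[-178,76,182],0.5],[[-178,76,182],0.5],[[-178,125,235],0.5],[[-178,172,287],0.5],[[-178,172,287],0.5],[[-178,172,287],0.5],[[-178,172,287],0.5],[[-178,172,287],0.5],[[-178,172,287],0.5],[[-178,172,287],0.5]]}}

```text
time_s: 15.68
tool_pos: [0.6063, 0.2347, 0.2395]
tool_rot: [1.202, 1.571, 1.201]
ft_force: [-0.5, -0.8, -0.6]
gripper_width: 0.582
```

```bash
python3 go.py 607,235,150,0 607,235,68,0; python3 -c "
from h import *
c=cap('wrist'); save(c,'w4')"
```

```text
t 15.68 p [606.3 234.7 239.5] jaw -0.0 down [ 0.  0. -1.] w 0.582 q [-0.95  0.44  0.66  1.68 -0.3   1.12 -0.21] F [-0.5 -0.8 -0.6]
607,235,150,0 -> [90.0, 0.0, 1.0] -0.0
607,235,68,0 -> [172.0, 0.0, 1.0] -0.0
```

View pics/w4.png

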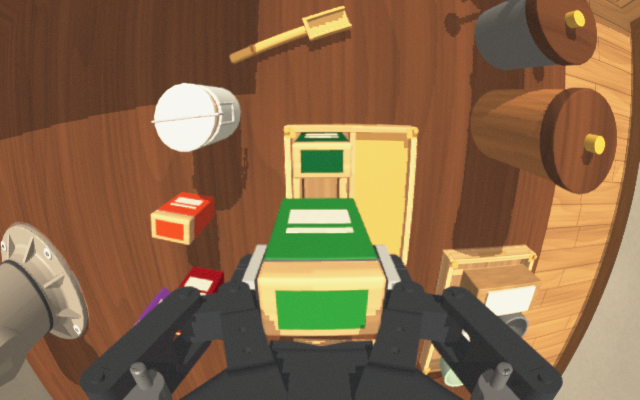

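The mid tin is held square at (320,300). I'll lower it.

Emit:
{"name": "arm_command", "arguments": {"motion": [[[50,0,0],0],[[100,0,1],0],[[135,0,1],0],[[155,0,1],0],[[165,0,1],0],[[171,0,1],0],[[172,0,1],0],[[173,0,1],0],[[173,0,1],0],[[173,0,1],0]]}}

```text
time_s: 16.98
tool_pos: [0.6075, 0.2351, 0.0666]
tool_rot: [0.398, 1.57, 0.398]
ft_force: [-0.8, -1.1, -1.1]
gripper_width: 0.579
```

```bash
python3 go.py 607,235,68,0
```

```text
t 16.98 p [607.5 235.1  66.6] jaw -0.0 down [ 0.  0. -1.] w 0.579 q [-0.86  0.63  0.55  1.81 -0.43  0.82 -0.1 ] F [-0.8 -1.1 -1.1]
607,235,68,0 -> [-1.0, -0.0, -0.0] -0.0
```

Emit:
{"name": "arm_command", "arguments": {"motion": [[[1,0,0],0],[[2,0,0],0],[[2,0,0],0],[[2,0,0],0]]}}

```text
time_s: 17.48
tool_pos: [0.6072, 0.2351, 0.0642]
tool_rot: [-3.056, 1.571, -3.055]
ft_force: [0.7, -1.3, -1.2]
gripper_width: 0.583
```

Emit:
{"name": "arm_command", "arguments": {"motion": [[[0,0,0],0],[[0,0,0],0],[[0,0,0],0],[[0,0,0],0],[[0,0,0],0],[[-50,0,0],0],[[-110,0,0],0],[[-170,0,0],0],[[-170,0,0],0],[[-170,0,0],0]], "fingers": 0}}

```text
time_s: 18.73
tool_pos: [0.607, 0.2352, 0.2341]
tool_rot: [2.113, 1.57, 2.114]
ft_force: [-0.3, -0.2, 0.1]
gripper_width: 1.0
```

```bash
python3 go.py 560,60,240,-31.7 441,-291,240,-31.7 441,-291,160,-31.7 441,-291,46,-31.7
```

```text
t 18.73 p [607.  235.2 234.1] jaw 0.0 down [-0.  0. -1.] w 1.0 q [-0.95  0.45  0.66  1.69 -0.3   1.11 -0.2 ] F [-0.3 -0.2  0.1]
560,60,240,-31.7 -> [-6.0, -175.0, -47.0] 0.55
441,-291,240,-31.7 -> [-6.0, -526.0, -166.0] 0.55
441,-291,160,-31.7 -> [74.0, -526.0, -166.0] 0.55
441,-291,46,-31.7 -> [188.0, -526.0, -166.0] 0.55
```

```bash
python3 -c "
from h import *
c=cap('wrist'); save(c,'w5')"
```

```text
(no output)
```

View pics/w5.png

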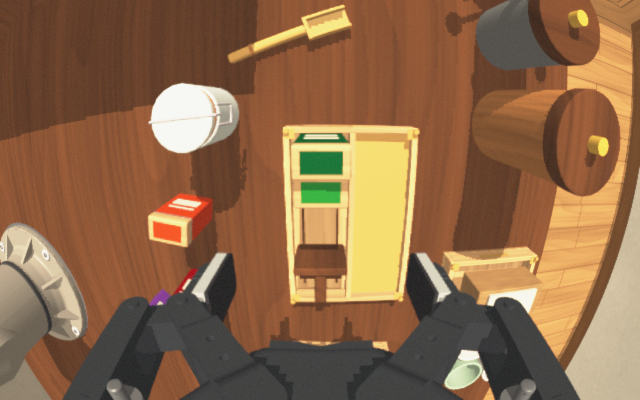

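Emit:
{"name": "arm_command", "arguments": {"motion": [[[-6,-60,-16],0.1],[[-6,-120,-32],0.2],[[-6,-175,-47],0.3],[[-6,-235,-60],0.4],[[-6,-295,-80],0.5],[[-6,-350,-100],0.55],[[-6,-410,-120],0.55],[[-6,-470,-140],0.55],[[-6,-526,-166],0.55],[[-6,-526,-166],0.55],[[-6,-526,-166],0.55],[[-6,-526,-166],0.55],[[-6,-526,-166],0.55],[[-6,-526,-166],0.55],[[-6,-526,-166],0.55],[[-6,-526,-166],0.55]]}}

```text
time_s: 20.78
tool_pos: [0.4413, -0.2908, 0.2403]
tool_rot: [0.99, 1.571, 0.44]
ft_force: [0.1, -0.3, 0.0]
gripper_width: 1.001
```

```bash
python3 go.py 441,-291,160,-31.7 441,-291,46,-31.7; python3 -c "
from h import *
c=cap('scene'); W=world(c)
for n,lo,hi in [('tall',.118,.135),('mid',.104,.116),('lo',.05,.1)]:
    P=W[150:285,320:445].reshape(-1,3); q=P[(P[:,2]>lo)&(P[:,2]<hi)&(P[:,0]>.565)&(P[:,0]<.65)&(P[:,1]>.15)&(P[:,1]<.3)]
    print(n,len(q),np.median(q,0).round(4),cv2.minAreaRect((q[:,:2]*1000).astype(np.float32)))"
```

```text
t 20.77 p [ 441.3 -290.8  240.3] jaw -31.5 down [ 0.  0. -1.] w 1.001 q [-0.36  0.26  0.99  1.96 -0.25  1.05  0.19] F [ 0.1 -0.3  0. ]
441,-291,160,-31.7 -> [80.0, -0.0, -0.0] 0.0
441,-291,46,-31.7 -> [194.0, -0.0, -0.0] 0.0
tall 219 [0.6108 0.2657 0.1236] ((609.0068359375, 267.45770263671875), (31.346433639526367, 50.72943115234375), 89.6329574584961)
mid 265 [0.6122 0.2392 0.1085] ((608.1636962890625, 250.06585693359375), (52.25624084472656, 58.584381103515625), 0.650958240032196)
lo 293 [0.6316 0.2287 0.0756] ((622.5269775390625, 240.2104034423828), (76.29983520507812, 38.999107360839844), 49.459896087646484)
```

Tall and mid stand side by side at (320,165) and (320,192). The short tin is next.

Emit:
{"name": "arm_command", "arguments": {"motion": [[[60,0,0],0],[[120,0,0],0],[[165,0,0],0],[[194,0,0],0],[[194,0,0],0],[[194,0,0],0],[[194,0,0],0]]}}

```text
time_s: 21.7
tool_pos: [0.4421, -0.2912, 0.0476]
tool_rot: [0.263, 1.569, -0.286]
ft_force: [0.5, 0.0, -0.1]
gripper_width: 0.996
```

Emit:
{"name": "arm_command", "arguments": {"motion": [[[0,0,0],0],[[0,0,0],0],[[0,0,0],0],[[0,0,0],0],[[0,0,0],0],[[0,0,0],0],[[0,0,0],0],[[0,0,0],0]], "fingers": 1}}

```text
time_s: 22.7
tool_pos: [0.4415, -0.2909, 0.0468]
tool_rot: [0.864, 1.57, 0.314]
ft_force: [-1.8, 2.7, 10.2]
gripper_width: 0.584
```

```bash
python3 go.py 441,-291,240,-31.7 560,60,240,0 607,203,240,0
```

```text
t 22.7 p [ 441.5 -290.9   46.8] jaw -31.5 down [ 0.001  0.    -1.   ] w 0.584 q [-0.11  0.55  0.73  2.11 -0.58  0.69  0.46] F [-1.8  2.7 10.2]
441,-291,240,-31.7 -> [-193.0, -0.0, -0.0] 0.0
560,60,240,0 -> [-193.0, 361.0, -82.0] -0.55
607,203,240,0 -> [-193.0, 508.0, -117.0] -0.55
```

Emit:
{"name": "arm_command", "arguments": {"motion": [[[-60,0,0],0],[[-120,0,0],0],[[-180,0,0],0],[[-193,50,-12],-0.1],[[-193,110,-25],-0.2],[[-193,170,-38],-0.3],[[-193,230,-52],-0.4],[[-193,290,-66],-0.55],[[-193,361,-82],-0.55],[[-193,420,-96],-0.55],[[-193,470,-108],-0.55],[[-193,508,-117],-0.55],[[-193,508,-117],-0.55],[[-193,508,-117],-0.55],[[-193,508,-117],-0.55],[[-193,508,-117],-0.55],[[-193,508,-117],-0.55],[[-193,508,-117],-0.55]]}}

```text
time_s: 24.95
tool_pos: [0.6071, 0.2032, 0.2394]
tool_rot: [1.495, 1.571, 1.495]
ft_force: [0.2, 0.3, -1.5]
gripper_width: 0.579
```

```bash
python3 go.py 607,203,150,0 607,203,52,0
```

```text
t 24.95 p [607.1 203.2 239.4] jaw -0.0 down [ 0.  0. -1.] w 0.579 q [-0.95  0.43  0.71  1.71 -0.31  1.11 -0.14] F [ 0.2  0.3 -1.5]
607,203,150,0 -> [89.0, -0.0, -0.0] -0.0
607,203,52,0 -> [187.0, -0.0, -0.0] -0.0
```

Emit:
{"name": "arm_command", "arguments": {"motion": [[[50,0,0],0],[[100,0,0],0],[[145,0,0],0],[[170,0,0],0],[[180,0,0],0],[[185,0,0],0],[[187,0,0],0],[[188,0,0],0],[[189,0,0],0],[[189,0,0],0],[[189,0,0],0]]}}

```text
time_s: 26.32
tool_pos: [0.6076, 0.2036, 0.0528]
tool_rot: [1.029, 1.569, 1.029]
ft_force: [-9.7, -2.0, 26.8]
gripper_width: 0.584
```

```bash
python3 go.py 607,203,52,0
```

```text
t 26.32 p [607.6 203.6  52.8] jaw -0.0 down [ 0.001  0.002 -1.   ] w 0.584 q [-0.84  0.65  0.57  1.84 -0.48  0.79 -0.01] F [-9.7 -2.  26.8]
607,203,52,0 -> [1.0, -1.0, -1.0] -0.0
```

Emit:
{"name": "arm_command", "arguments": {"motion": [[[-1,0,0],0],[[-1,0,0],0],[[-1,0,0],0]]}}

```text
time_s: 26.7
tool_pos: [0.6076, 0.2036, 0.0529]
tool_rot: [0.783, 1.569, 0.783]
ft_force: [-5.4, 0.2, 14.1]
gripper_width: 0.582
```

Emit:
{"name": "arm_command", "arguments": {"motion": [[[0,0,0],0],[[0,0,0],0],[[0,0,0],0],[[0,0,0],0],[[0,0,0],0],[[-50,0,0],0],[[-110,0,0],0],[[-170,0,0],0],[[-170,0,0],0],[[-170,0,0],0]], "fingers": 0}}

```text
time_s: 27.95
tool_pos: [0.6068, 0.2035, 0.2211]
tool_rot: [2.094, 1.57, 2.095]
ft_force: [-0.5, 0.5, -0.2]
gripper_width: 1.002
```

```bash
python3 go.py 607,100,220,0 607,100,36,0; python3 -c "
from h import *
c=cap('wrist'); save(c,'w6')"
```

```text
t 27.95 p [606.8 203.5 221.1] jaw 0.0 down [-0.  0. -1.] w 1.002 q [-0.94  0.45  0.71  1.73 -0.33  1.08 -0.13] F [-0.5  0.5 -0.2]
607,100,220,0 -> [1.0, -104.0, 0.0] 0.0
607,100,36,0 -> [185.0, -104.0, 0.0] 0.0
```

View pics/w6.png

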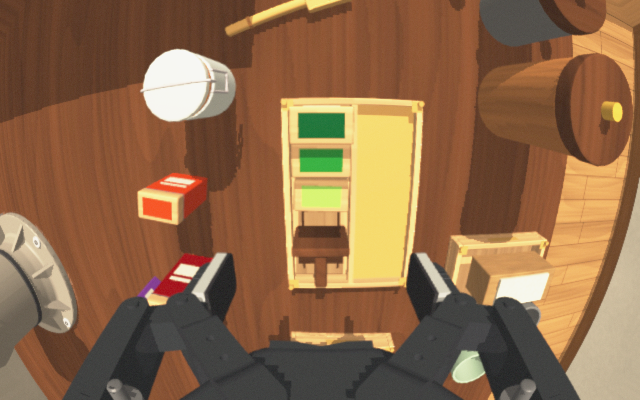

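All three stand in order, tall at (321,125), mid at (321,160) and short at (321,197), with the stop at (320,240). I'll push the stop with closed fingers behind its fin, above the rim.

Emit:
{"name": "arm_command", "arguments": {"motion": [[[0,-60,0],0],[[0,-110,0],0],[[0,-150,0],0],[[20,-150,0],0],[[70,-150,0],0],[[120,-150,0],0],[[160,-150,0],0],[[174,-150,0],0],[[174,-150,0],0],[[174,-150,0],0]], "fingers": 1, "squeeze": 20}}

```text
time_s: 29.25
tool_pos: [0.6079, 0.0535, 0.0486]
tool_rot: [0.22, 1.569, 0.22]
ft_force: [-0.1, 0.1, 0.4]
gripper_width: -0.0
```

```bash
python3 go.py 607,75,47,0 607,120,47,0
```

```text
t 29.25 p [607.9  53.5  48.6] jaw -0.0 down [ 0.002  0.    -1.   ] w -0.0 q [-0.64  0.62  0.59  1.92 -0.49  0.75  0.24] F [-0.1  0.1  0.4]
607,75,47,0 -> [2.0, 22.0, -1.0] -0.0
607,120,47,0 -> [2.0, 67.0, -1.0] -0.0
```

Slow push, short of the expected snug point first.

Emit:
{"name": "arm_command", "arguments": {"motion": [[[1,6,0],0],[[1,12,0],0],[[1,18,0],0],[[1,24,0],0],[[1,30,0],0],[[1,36,0],0],[[1,42,0],0],[[1,48,0],0],[[1,54,0],0],[[1,60,0],0],[[1,64,0],0],[[1,66,0],0],[[1,67,0],0],[[1,67,0],0],[[1,67,0],0]]}}

```text
time_s: 31.12
tool_pos: [0.6071, 0.1203, 0.0463]
tool_rot: [0.767, 1.571, 0.767]
ft_force: [0.9, -0.1, -0.3]
gripper_width: -0.0
```

Emit:
{"name": "arm_command", "arguments": {"motion": [[[0,1,0],0],[[0,2,0],0],[[0,3,0],0],[[0,4,0],0],[[0,5,0],0],[[0,6,0],0],[[0,6,0],0],[[0,6,0],0]]}}

```text
time_s: 32.12
tool_pos: [0.607, 0.1265, 0.0463]
tool_rot: [2.082, 1.571, 2.082]
ft_force: [0.2, -0.5, 0.8]
gripper_width: -0.004
```

```bash
python3 go.py 607,132,47,0; python3 -c "
from h import *
c=cap('scene'); save(c,'s2')
cv2.imwrite('pics/s2c.png',cv2.resize(c['frame'][120:290,300:480],None,fx=3.3,fy=3.3,interpolation=cv2.INTER_CUBIC)[:,:,::-1])"
```

```text
t 32.12 p [607.  126.5  46.3] jaw 0.0 down [-0.  0. -1.] w -0.004 q [-0.75  0.63  0.59  1.9  -0.5   0.76  0.13] F [ 0.2 -0.5  0.8]
607,132,47,0 -> [-1.0, 6.0, -0.0] 0.0
```

Emit:
{"name": "arm_command", "arguments": {"motion": [[[0,1,0],0],[[0,2,0],0],[[0,3,0],0],[[0,4,0],0],[[0,4,0],0]]}}

```text
time_s: 32.8
tool_pos: [0.607, 0.1286, 0.0463]
tool_rot: [-1.702, 1.569, -1.704]
ft_force: [-0.1, -10.5, 2.1]
gripper_width: 0.004
```

Emit:
{"name": "arm_command", "arguments": {"motion": [[[0,1,0],0],[[0,2,0],0],[[0,2,0],0]]}}

```text
time_s: 33.17
tool_pos: [0.607, 0.1287, 0.0463]
tool_rot: [-1.624, 1.567, -1.626]
ft_force: [-1.9, -18.2, 3.2]
gripper_width: -0.002
```

Emit:
{"name": "arm_command", "arguments": {"motion": [[[0,1,0],0],[[0,2,0],0],[[0,2,0],0]]}}

```text
time_s: 33.55
tool_pos: [0.6069, 0.1287, 0.0463]
tool_rot: [-1.63, 1.565, -1.634]
ft_force: [-1.7, -28.2, 4.6]
gripper_width: -0.004
```

```bash
python3 go.py; python3 -c "
from h import *
c=cap('scene'); save(c,'s2')
W=world(c);P=W[150:285,320:445].reshape(-1,3);P=P[(P[:,0]>.57)&(P[:,0]<.65)]
for n,lo,hi in [('tall',.121,.131),('mid',.106,.113),('short',.092,.098),('stop',.069,.075)]:
    q=P[(P[:,2]>lo)&(P[:,2]<hi)&(P[:,1]>.08)&(P[:,1]<.3)]; print(n,len(q),np.percentile(q[:,1],[2,50,98]).round(4))"
```

```text
t 33.55 p [606.9 128.7  46.3] jaw -0.2 down [-0.    -0.005 -1.   ] w -0.004 q [-0.76  0.64  0.6   1.89 -0.5   0.77  0.12] F [ -1.7 -28.2   4.6]
tall 197 [0.1148 0.2661 0.2831]
mid 232 [0.1181 0.2386 0.274 ]
short 218 [0.1199 0.211  0.2696]
stop 83 [0.1215 0.1926 0.276 ]
```

The force rose sharply and the position held at y = 128.7 mm, so the row is snug. I'll back off, rise and look.

Emit:
{"name": "arm_command", "arguments": {"motion": [[[0,-6,0],0],[[0,-30,0],0],[[0,-30,0],0],[[-50,-30,0],0],[[-110,-30,0],0],[[-170,-30,0],0],[[-190,30,0],0],[[-190,60,0],0],[[-190,60,0],0],[[-190,60,0],0]], "fingers": 0}}

```text
time_s: 34.85
tool_pos: [0.6068, 0.1943, 0.2362]
tool_rot: [-2.834, 1.57, -2.834]
ft_force: [-0.5, -0.6, 0.3]
gripper_width: 1.0
```

```bash
python3 go.py; python3 -c "
from h import *
c=cap('wrist'); a=c['frame']
c=cap('scene'); W=world(c)
P=W[150:215,400:480].reshape(-1,3); P=P[(P[:,2]>.006)&(P[:,2]<.03)&((P[:,1]>.31))&(P[:,0]>.45)&(P[:,0]<.7)]
m,_,vt=np.linalg.svd(P[:,:2]-P[:,:2].mean(0),full_matrices=False); d=vt[0]; mu=P[:,:2].mean(0)
rc=cv2.minAreaRect((P[:,:2]*1000).astype(np.float32)); print(len(P),mu,d,rc)
t=(P[:,:2]-mu)@d; n=(P[:,:2]-mu)@np.array([-d[1],d[0]])
for k in np.arange(-.09,.09,.012):
    s=(t>=k)&(t<k+.012)
    if s.any(): print(k.round(3),s.sum(),np.percentile(n[s],[0,50,100]).round(4),P[s].mean(0).round(4),P[s,2].max().round(4))
f=c['frame'][120:290,300:480]
b=cv2.resize(f,(400,378),interpolation=cv2.INTER_CUBIC)
a=a[40:400,200:560]; a=cv2.resize(a,(378,378))
cv2.imwrite('pics/s3.png',np.hstack([a,b])[:,:,::-1])"
```

```text
t 34.85 p [606.8 194.3 236.2] jaw 0.0 down [-0. -0. -1.] w 1.0 q [-0.96  0.44  0.74  1.72 -0.33  1.11 -0.12] F [-0.5 -0.6  0.3]
225 [0.567499   0.41102034] [ 0.93797101 -0.34671369] ((526.1203002929688, 433.54620361328125), (177.0475616455078, 174.6591339111328), 37.07799530029297)
-0.042 14 [-0.0473 -0.0414 -0.0331] [0.521  0.3839 0.0088] 0.0126
-0.03 30 [-0.1149 -0.0371 -0.024 ] [0.5269 0.3696 0.0102] 0.0272
-0.018 19 [-0.0391 -0.0253 -0.0147] [0.5476 0.3907 0.0094] 0.0138
-0.006 17 [-0.024  -0.0139 -0.0054] [0.5625 0.3968 0.0097] 0.0144
0.006 22 [-0.0173 -0.0053  0.0177] [0.5774 0.4033 0.0094] 0.0135
0.018 30 [-0.003   0.0096  0.0251] [0.5932 0.4127 0.0104] 0.0148
0.03 26 [-0.0057  0.0154  0.0383] [0.6065 0.4125 0.0103] 0.0155
0.042 20 [0.0036 0.0262 0.0451] [0.6208 0.418  0.0096] 0.0132
0.054 15 [0.0105 0.0197 0.0456] [0.6309 0.411  0.0111] 0.0156
0.066 6 [0.0227 0.0264 0.0321] [0.6408 0.4123 0.0094] 0.0126
```

View pics/s3.png

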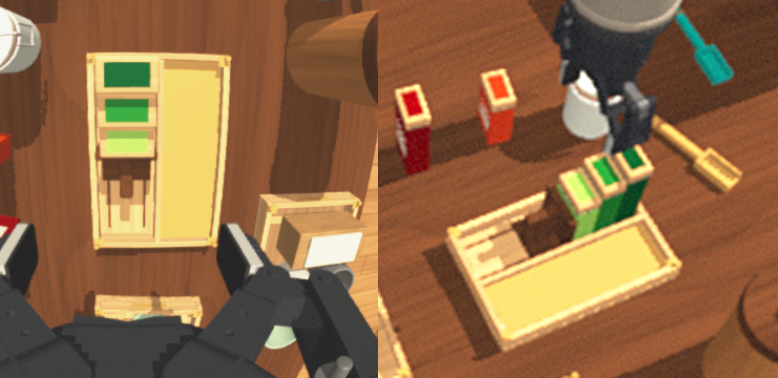

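The row is snug, with the stop touching the short tin at (127,155) in the left half. Next I'll measure the scoop from the unobstructed first picture.

```bash
python3 -c "
from h import *
D=np.load('scene0.npz');W=D['W'];F=D['frame']
hsv=cv2.cvtColor(F,cv2.COLOR_RGB2HSV)
z=W[...,2]; m=((z>.003)&(z<.02)&(W[...,0]>.45)&(hsv[...,0]>14)&(hsv[...,0]<32)&(hsv[...,2]>110)).astype(np.uint8)
sub=np.zeros_like(m); sub[160:215,410:470]=m[160:215,410:470]
n,l,st,ce=cv2.connectedComponentsWithStats(sub,connectivity=8)
i=1+st[1:,4].argmax(); print(st[i],ce[i])
P=W[l==i]; q=(P[:,:2]*1000).astype(np.float32)
print(cv2.minAreaRect(q))
vx,vy,x0,y0=cv2.fitLine(q,cv2.DIST_HUBER,0,.01,.01).ravel(); d=np.array([vx,vy]);c=np.array([x0,y0])
t=(q-c)@d; nn=(q-c)@np.array([-vy,vx]); print(d,np.degrees(np.arctan2(vy,vx)),t.min(),t.max())
for k in np.arange(-100,100,15):
    s=(t>=k)&(t<k+15)
    if s.sum()>2: print(k,s.sum(),np.percentile(nn[s],[0,50,100]).round(1),P[s].mean(0).round(4),P[s,2].max().round(4))
"
```

```text
[427 175  37  30 211] [445.25592417 189.58293839]
((584.7394409179688, 404.01690673828125), (116.7647933959961, 29.99785614013672), 20.428462982177734)
[0.9500044 0.3122366] 18.194069 -47.971016 69.15257
-55 15 [-6.3 -1.4  7.9] [0.5335 0.3855 0.0088] 0.0127
-40 21 [-4.  -0.1  5.3] [0.5451 0.3895 0.009 ] 0.0136
-25 18 [-5.4  0.4  7.7] [0.5579 0.3948 0.0091] 0.0151
-10 23 [-3.9 -0.7  6.1] [0.5733 0.3988 0.0089] 0.0141
5 27 [-12.    1.9  15.1] [0.5886 0.4044 0.0098] 0.0146
20 37 [-12.8   6.8  16.1] [0.6001 0.4109 0.0084] 0.0157
35 32 [-12.1  -0.   17.3] [0.6151 0.4147 0.0087] 0.0159
50 31 [-11.2  -0.2  18.2] [0.6291 0.4202 0.0082] 0.0143
65 7 [-11.1  -7.9  16.1] [0.6399 0.4178 0.0096] 0.016
```

```bash
python3 go.py 640,300,240,-70.7 574,399,200,-70.7
```

```text
t 34.95 p [607.  193.4 236.2] jaw -0.1 down [-0. -0. -1.] w 1.001 q [-0.95  0.44  0.74  1.72 -0.33  1.11 -0.12] F [-0.   0.1 -0.1]
640,300,240,-70.7 -> [-4.0, 107.0, 33.0] 1.23
574,399,200,-70.7 -> [36.0, 206.0, -33.0] 1.23
```

Emit:
{"name": "arm_command", "arguments": {"motion": [[[-4,50,20],0.15],[[-4,107,33],0.3],[[-4,150,10],0.5],[[-4,206,-33],0.7],[[-4,206,-33],0.9],[[36,206,-33],1.1],[[36,206,-33],1.23],[[36,206,-33],1.23],[[36,206,-33],1.23],[[36,206,-33],1.23],[[36,206,-33],1.23]], "fingers": 0.5, "squeeze": 20}}

```text
time_s: 36.33
tool_pos: [0.5743, 0.4002, 0.2007]
tool_rot: [2.588, 1.57, 1.359]
ft_force: [0.5, -0.7, -0.4]
gripper_width: 0.5
```

```bash
python3 go.py 574,399,60,-70.7 574,399,4,-70.7; python3 -c "
from h import *
c=cap('wrist'); save(c,'w7'); print(c['fx'],c['cx'],c['cy'],c['tool_from_camera'].round(3).tolist())"
```

```text
t 36.33 p [574.3 400.2 200.7] jaw -70.4 down [ 0.     0.001 -1.   ] w 0.5 q [-1.32  0.69  0.98  1.61 -0.61  1.17 -1.43] F [ 0.5 -0.7 -0.4]
574,399,60,-70.7 -> [141.0, -1.0, 1.0] 0.0
574,399,4,-70.7 -> [197.0, -1.0, 1.0] 0.0
309.70691628693146 320.82392451360323 199.60927135062337 [[0.0, -0.3, 0.954, -0.143], [0.0, -0.954, -0.3, 0.077], [1.0, 0.0, -0.0, -0.0], [0.0, 0.0, 0.0, 1.0]]
```

View pics/w7.png

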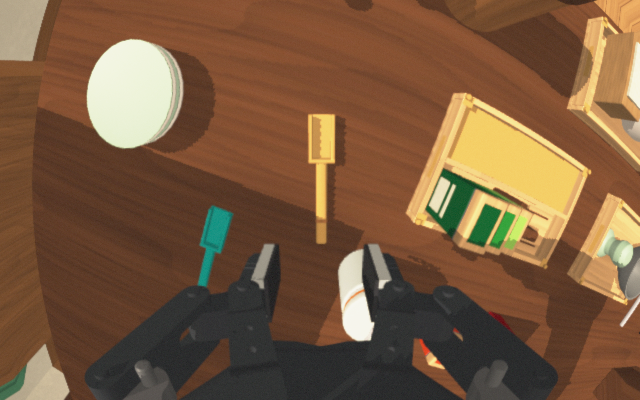

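The bamboo scoop lies along the image centre line, head at (321,140) and handle to (321,242). The projected TCP landing point is (321,174), on the handle 12 mm from the head, so I'll shift 4 mm toward the tail and grip.

Emit:
{"name": "arm_command", "arguments": {"motion": [[[60,-5,0],0],[[120,-5,0],0],[[165,-5,0],0],[[185,-5,0],0],[[194,-5,0],0],[[196,-5,0],0],[[196,-5,0],0],[[196,-5,0],0]]}}

```text
time_s: 37.38
tool_pos: [0.5698, 0.399, 0.0054]
tool_rot: [2.058, 1.569, 0.828]
ft_force: [0.3, -0.7, -0.2]
gripper_width: 0.502
```

Emit:
{"name": "arm_command", "arguments": {"motion": [[[0,0,0],0],[[0,0,0],0],[[0,0,0],0],[[0,0,0],0],[[0,0,0],0],[[0,0,0],0],[[0,0,0],0]], "fingers": 1, "squeeze": 30}}

```text
time_s: 38.25
tool_pos: [0.5695, 0.3988, 0.0047]
tool_rot: [2.517, 1.57, 1.287]
ft_force: [-2.1, -1.0, 6.1]
gripper_width: 0.127
```

```bash
python3 go.py 574,399,180,0 640,280,200,0 682,160,200,0
```

```text
t 38.25 p [569.5 398.8   4.7] jaw -70.5 down [ 0.  0. -1.] w 0.127 q [-1.23  0.88  0.8   1.73 -0.79  0.88 -1.31] F [-2.1 -1.   6.1]
574,399,180,0 -> [-175.0, 4.0, 1.0] -1.23
640,280,200,0 -> [-195.0, 27.0, 135.0] -1.23
682,160,200,0 -> [-195.0, 26.0, 263.0] -1.23
```

Emit:
{"name": "arm_command", "arguments": {"motion": [[[-50,0,0],0],[[-110,0,0],0],[[-170,0,0],0],[[-195,8,40],-0.15],[[-195,18,90],-0.3],[[-195,27,135],-0.5],[[-195,27,190],-0.7],[[-195,26,240],-0.9],[[-195,26,263],-1.1],[[-195,26,263],-1.23],[[-195,26,263],-1.23],[[-195,26,263],-1.23],[[-195,26,263],-1.23],[[-195,26,263],-1.23],[[-195,26,263],-1.23]]}}

```text
time_s: 40.12
tool_pos: [0.6817, 0.1597, 0.1992]
tool_rot: [-2.14, 1.571, -2.14]
ft_force: [0.6, -0.1, -0.4]
gripper_width: 0.125
```

```bash
python3 go.py 682,160,60,0 682,160,26,0; python3 -c "
from h import *
c=cap('wrist'); save(c,'w8')"
```

```text
t 40.12 p [681.7 159.7 199.2] jaw -0.0 down [-0. -0. -1.] w 0.125 q [-0.77  0.57  0.66  1.6  -0.38  1.1  -0.01] F [ 0.6 -0.1 -0.4]
682,160,60,0 -> [139.0, 0.0, 0.0] -0.0
682,160,26,0 -> [173.0, 0.0, 0.0] -0.0
```

View pics/w8.png

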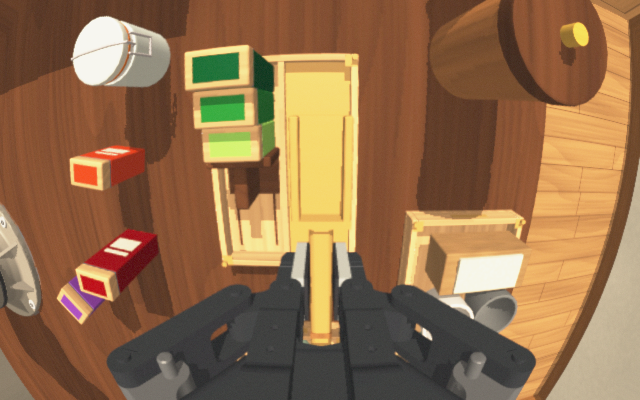

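The scoop is held in line over the channel at (320,180), open side up. I'll lower it gently.

Emit:
{"name": "arm_command", "arguments": {"motion": [[[50,0,0],0],[[100,0,0],0],[[140,0,0],0],[[160,0,0],0],[[168,0,0],0],[[172,0,0],0],[[173,0,0],0],[[173,0,0],0],[[173,0,0],0]]}}

```text
time_s: 41.3
tool_pos: [0.682, 0.1596, 0.0269]
tool_rot: [0.441, 1.57, 0.441]
ft_force: [-0.4, -0.6, -0.2]
gripper_width: 0.127
```

Emit:
{"name": "arm_command", "arguments": {"motion": [[[1,0,0],0],[[1,0,0],0],[[1,0,0],0]]}}

```text
time_s: 41.68
tool_pos: [0.6817, 0.1594, 0.0253]
tool_rot: [-2.39, 1.571, -2.39]
ft_force: [0.1, 0.2, -0.0]
gripper_width: 0.128
```

Release with a small opening, rise, and check.

Emit:
{"name": "arm_command", "arguments": {"motion": [[[0,0,0],0],[[0,0,0],0],[[0,0,0],0],[[0,0,0],0],[[-15,0,0],0],[[-45,0,0],0],[[-95,0,0],0],[[-150,0,0],0],[[-200,0,0],0],[[-220,0,0],0],[[-220,0,0],0]], "fingers": 0.75}}

```text
time_s: 43.05
tool_pos: [0.6823, 0.1595, 0.2473]
tool_rot: [0.449, 1.568, 0.448]
ft_force: [-0.4, 0.5, 0.0]
gripper_width: 0.25
```

Emit:
{"name": "arm_command", "arguments": {"motion": [[[0,-60,0],0],[[0,-120,0],0],[[0,-180,0],0],[[0,-200,0],0],[[0,-200,0],0],[[0,-200,0],0]]}}

```text
time_s: 43.8
tool_pos: [0.6817, -0.0387, 0.2444]
tool_rot: [2.746, 1.569, 2.748]
ft_force: [-0.0, 1.3, -0.5]
gripper_width: 0.25
```

```bash
python3 go.py; python3 -c "
from h import *
c=cap('wrist'); a=c['frame'][0:330,120:520]
c=cap('scene'); W=world(c); P=W[130:290,300:450].reshape(-1,3)
B=P[(P[:,0]>.565)&(P[:,0]<.65)&(P[:,1]<.31)&(P[:,1]>.06)]
for n,lo,hi in [('tall',.121,.131),('mid',.107,.113),('short',.092,.098),('stop',.069,.075)]:
    q=B[(B[:,2]>lo)&(B[:,2]<hi)]; print(n,len(q),np.percentile(q[:,1],[2,50,98]).round(4),np.percentile(q[:,0],[2,98]).round(4))
S=P[(P[:,0]>.655)&(P[:,0]<.706)&(P[:,1]<.28)&(P[:,1]>.06)&(P[:,2]>.026)]
print('scoop',len(S),cv2.minAreaRect((S[:,:2]*1000).astype(np.float32)),S[:,2].max())
O=np.load('scene0.npz')['W']
f=c['frame'][130:290,290:490]
b=cv2.resize(f,(400,320),interpolation=cv2.INTER_CUBIC)
cv2.imwrite('pics/s4.png',np.hstack([a[:320],b])[:,:,::-1])"
```

```text
t 43.8 p [681.7 -38.7 244.4] jaw 0.1 down [-0.001  0.001 -1.   ] w 0.25 q [-0.53  0.51  0.71  1.6  -0.35  1.17  0.26] F [-0.   1.3 -0.5]
tall 195 [0.2535 0.2681 0.283 ] [0.5838 0.6326]
mid 189 [0.2244 0.2394 0.2735] [0.5847 0.6332]
short 178 [0.1943 0.2114 0.2741] [0.5856 0.633 ]
stop 93 [0.1841 0.1924 0.2727] [0.5799 0.6342]
scoop 300 ((686.0260620117188, 146.9445037841797), (174.13653564453125, 48.80952072143555), 85.61979675292969) 0.0352653573113818
```

View pics/s4.png

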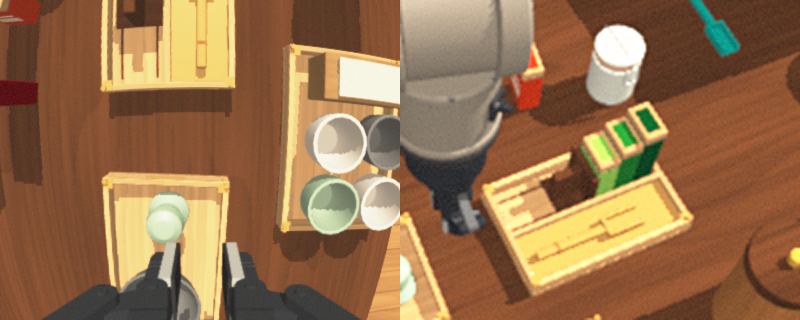

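```bash
python3 -c "
from plant import ctrl
print(ctrl.job_done(), ctrl.state()['time_s'])"
```

```text
the job is handed in; nothing more can be done
the job is handed in; nothing more can be done
```

The tray is packed and the job is handed in, at about 44 s on the robot's clock (limit 115 s).

- **Tins:** The three green tins stand upright in the deep bay, tallest against the end wall, then mid, then short. In the last depth check their near faces were at y = 253.5, 224.4 and 194.3 mm, about 30 mm apart, one tin's thickness. The stop's face measured about 194 mm.
- **Stop:** I pushed it with closed fingers behind its fin until it would move no further and the force rose sharply. That force reached 28 N, more than I meant but under the 40 N limit.
- **Scoop:** It lies lengthwise in the shallow channel, open side up. Its top measured about 35 mm, which fits it lying flat on the raised floor. The outline fit was unreliable because it picked up part of the tray, so I judged its position from the picture.
- **Everything else:** I made no move toward the red tins, steel spoon, jar, purple tin or turquoise scoop. I did not re-measure where they stand.

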